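# Press the yellow label holder behind the shelf lip

### The job

Lift the green dust cover off the slot at the front of the little hardware shelf and set it down, right way up, in the middle of the cork pad. Then take the yellow label holder out of the wooden stand, push its tongue down behind the shelf lip against the spring, without brute force, until its shoulders sit flush on the lip, and finish while still gripping it and holding it pressed home, as the spring lifts it again if you let go. Leave the blue holder, the tools and everything else where they are.

Things in the scene. Friction and masses are not known exactly. Their poses are not given: they have to be found in the camera images.
- shelf: Fixed plywood shelf, 180 deep (x) x 224 wide (y), top 60 high, aluminium front edge to -x. Origin on the bench under the slot centre, z up. A slot rail 22 (x) x 86 (y), centred there, rises to z 78; its slot opens upward, 12 wide (x) x 66 long (y); the front wall, 5 thick, is the lip. The cover sits on the rail at the start. Jar and tin stand on the top, 90 or more behind the slot.
- slot_mouth (a point): Centre of the slot's mouth, level with the top of the lip (78 above the bench), axes as the shelf.
- plunger (a joint): Brass spring plunger inside the slot, its top 18 below the mouth when free; value in m, 0 = free, grows as it is pressed down, stop at 0.012. Pushes up with about 3.5 N at 0 and about 9 N at 0.008, which is its value when the holder is fully home.
- cover: Loose green dust cover, 0.12 kg or so, 34 (x) x 98 (y) x 15 high: a cap whose 10 deep skirt (4 thick, 2 play) hangs around the slot rail; on top a dark wooden grip bar 14 (x) x 50 (y), from z 15 to z 45. Origin at the centre of the plane of the skirt's lower edge, z up; 68 above the bench while on the rail, axes then as the shelf.
- label_holder: Yellow label holder, about 0.09 kg: frame 18 thick (x) x 84 wide (y), z 26 to 72, white cards on both faces (front and back alike); below it a tongue 8 thick x 60 wide x 26 long, foot rounded. Origin at the centre of the foot, z up. The frame's underside forms the shoulders. Origin above the bench: 12 in the stand, 52 fully home in the slot (26 below its mouth).
- other_holder: Blue label holder, same shape, in the other place of the stand; leave it there.
- stand: Fixed wooden stand 60 (x) x 230 (y) x 38 high, origin at the centre of its underside; two slots 12 x 64, 32 deep, at y +55 and -55, in which the two holders stand upright with their shoulders on its top and their x axes along its x.
- pad: Fixed cork pad 130 (x) x 170 (y) x 4 thick, flat on the bench; origin at the centre of its underside. The cover goes at its middle.
- glue_bottle: White glue bottle, 60 across, 170 high, bystander; origin at the centre of its underside.
- hammer: Hammer 260 long lying along its x, bystander; origin on its underside.
- brush: Brush lying along its x, bystander; origin on its underside.
- offcut: Light wood offcut 40 x 100 x 22, bystander; origin at the centre of its underside.
- screw_jar: Small glass jar with steel lid, 48 across, 55 high, on the shelf's top board; origin at the centre of its underside; bystander.
- tape_tin: Red tin 56 across, 30 high, on the shelf's top board; origin at the centre of its underside; bystander.

How it is judged:
By the outcome, as a careful person would: the job done as asked, in the order asked, and still so for the second after the job is handed in, while the arm keeps its last pose, push and grip.
It also fails if it takes over 67 s, if anything falls off the work surface, if the arm or the gripper's body presses on something with over 40 N, if the wrist force passes 120 N, or if a joint passes its speed limit or range.

### The arm

A 6-joint arm with a two-finger parallel gripper is mounted at the origin on the work surface. World frame = base frame: x ahead of the robot, y to its left, z up, the work surface at z = 0. Lengths are in m, angles in rad, forces in N, time in s.
With the tool pointing down it reaches from about 0.425 to 0.95 m from the base axis. Payload 3.5 kg.
Tool frame: the origin (TCP) lies at the very end of the fingers, on their centre line; the grasp point (between the pads) lies 19 mm behind it; z points along the fingers, y is the line along which they close (so a half turn about z gives the same grasp; the last joint's range is limited). The gripper opens to 85 mm and grips with 20 to 120 N. Pads are 22 mm wide; open, the fingers measure 114 mm over their backs; the gripper's body (76 mm by 85 mm) begins 54 mm behind the grasp point. The pads swing forward as they close: fully open they stand 13 mm farther back than shut.
Start: joints at [1.042, 0.286, 1.577, -0, 1.279, -0.15], TCP at [0.25, 0.627, 0.231] pointing down, gripper open.
Joint ranges: [-2.77, 2.77], [-0.9, 2.22], [0.21, 2.48], [-1.53, 4.67], [0.24, 2.81], [-2.84, 2.84]. Speed limits (rad/s): [2.79, 2.79, 3.14, 3.14, 3.14, 3.14].

### API

Orientations are given as a unit quaternion [x, y, z, w].
In Python, from plant import ctrl, workorder, probe_bus, read_camera gives the robot as it stands (ctrl), with the cameras as plain functions, the job (workorder) and the readings (probe_bus).
- The arm moves only by the tool jog_arm, called after "Call:" by a JSON object that holds its "name" and its "arguments", one argument or row to a line. Schema: {"type":"object","properties":{"steps":{"type":"array","items":{"type":"object","properties":{"d":{"type":"array","items":{"type":"number"},"minItems":3,"maxItems":3},"turn_vec":{"type":"array","items":{"type":"number"},"minItems":3,"maxItems":3},"finger_gap":{"type":"number"}},"additionalProperties":false,"required":["finger_gap"]},"minItems":1,"maxItems":10},"clamp_n":{"type":"number"},"only":{"type":"string"},"quiet":{"type":"boolean"},"lines":{"type":"string"}},"required":["steps"],"additionalProperties":false}. steps is a list of rows, 1 to 10 of them, each an object with the fields d (a list: dx, dy, dz in m), turn_vec (a list: a rotation vector rx, ry, rz in rad), finger_gap (the opening from 0.0 (shut) to 1.0 (fully open)); a field left out counts as zero (the opening has to be given); each row is the pose to reach, as a shift and turn from the pose commanded when the call began, along the tool's axes at that moment; what a row does not reach only later rows make up. A row lasts 1/8 s, in which the tool goes at most 0.0625 m and 0.188 rad, less where a joint would pass 70% of its speed; a pose out of reach is approached as far as the arm can. The fingers move at their own pace and stop on an object; clamp_n is the grip in N (left out, the last holds). Time passes only in rows, so rows that do not move let the fingers close. The tool returns the time, the measured TCP pose, the force, the opening and the grip force at its end. only (a regular expression) keeps the lines of the reply that match it, lines (a string "A,B") keeps lines A to B, and quiet returns only ok. Input that does not fit is refused with a message, and nothing moves.
- probe_bus.get_state(): the state, without advancing time (a new reading comes with each control period).
- read_camera(name): name is "scene" or "top"; returns a dict with "pixels" (480x640x3 uint8, red, green, blue), "camera_matrix" (3x3 intrinsics, pixels), "xyz" and "orientation" of the camera in the world. Camera axes: x right, y down, z forward; pixel columns grow to the right and rows downward; lengths in m; the calibration is good to about 2 mm. A picture is of the moment at which its call begins. There is no depth.
- workorder.sign_off(): hands the job in; it is judged then, once.
The state is a dict: "time": time; "qpos": joint angles; "dq": joint speeds; "joint_efforts": joint torques, N m; "eef_pos": TCP position; "tcp_rot": TCP orientation; "contact_force": force on the tool from outside, world axes, zero at the start; "wrist_torque": the same for the moment, N m; "opening": opening from 0.0 (shut) to 1.0 (fully open); "finger_force": force on a finger pad.
Only numpy, scipy, OpenCV 4.12 (cv2) and the standard library are available. Lean on these libraries where they do the work, as an engineer would, in place of code of your own. Each camera call takes 0.05 s, during which the arm holds its last target. There are 200 camera calls.

## Working session

There is one attempt and no reset: what is moved stays moved. The work goes in short steps, Python scripts to look and compute and a tool call to move; the robot and the scene stay as the last step left them, time stands still between calls to the robot, and variables do not carry over. Pictures are saved under pics/ and viewed, at most 10 in all, crops included, and the job is handed in when it is done.

```bash
ls; mkdir -p pics; python3 - <<'E'
from plant import ctrl, workorder, probe_bus, read_camera
import cv2,numpy as np
for n in("scene","top"):
    c=read_camera(n); cv2.imwrite(f"pics/{n}0.png",c["pixels"][:,:,::-1]); print(n,np.round(c["camera_matrix"],1).tolist(),np.round(c["xyz"],4),np.round(c["orientation"],4))
s=probe_bus.get_state();print(s["eef_pos"],s["tcp_rot"],s["time"],s["opening"])
E
```

```text
pics
plant.py
scene [[515.2, 0.0, 321.5], [0.0, 515.2, 234.8], [0.0, 0.0, 1.0]] [1.2269 0.3737 0.7371] [ 0.4544  0.788  -0.3632 -0.2014]
top [[579.4, 0.0, 318.3], [0.0, 579.4, 246.0], [0.0, 0.0, 1.0]] [ 0.473  -0.0241  1.2376] [ 0.7101 -0.703   0.0195 -0.035 ]
[0.24929471 0.62662875 0.23005939] [ 1.88288335e-01  9.82113196e-01 -1.02509519e-03 -3.50771158e-04] 0.1 0.9978320013969492
```

View pics/scene0.png

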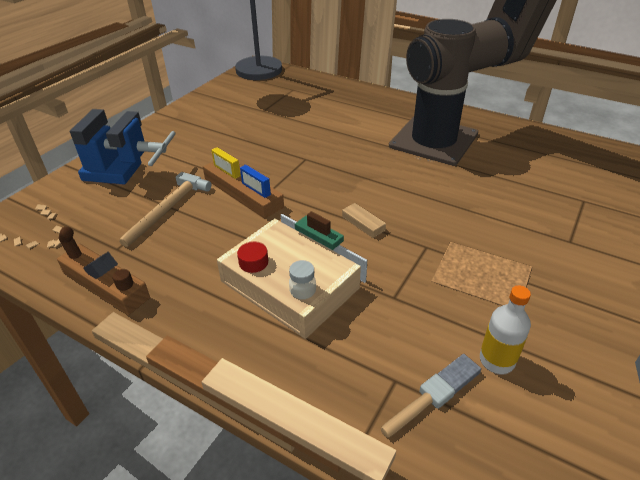

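View pics/top0.png

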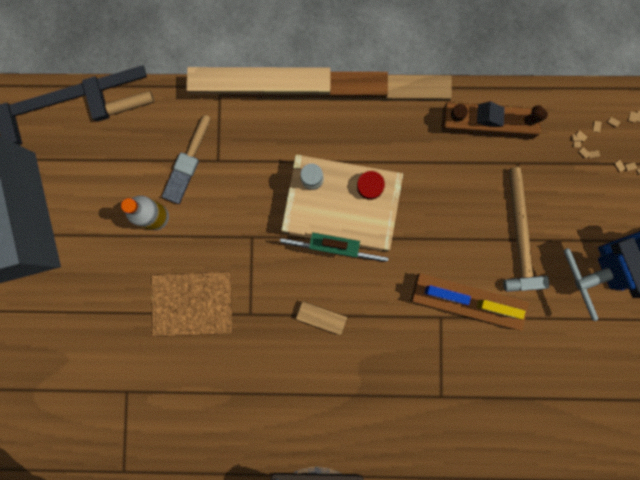

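The scene view shows the green cover at (319,232), the yellow holder at (226,160) and the pad at (483,272). The top view shows the cover at (334,245), yellow at (503,309) and the pad at (192,304). Next, enlarged crops to pick out the edges.

```bash
python3 - <<'E'
import cv2,numpy as np
t=cv2.imread("pics/top0.png");s=cv2.imread("pics/scene0.png")
f=lambda im,x,y:cv2.resize(im[y:y+60,x:x+80],(400,300),interpolation=cv2.INTER_CUBIC)
cv2.imwrite("pics/m1.png",np.vstack([np.hstack([f(t,295,215),f(t,455,275)]),np.hstack([f(s,280,200),f(s,200,140)])]))
E
```

```text
(no output)
```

View pics/m1.png

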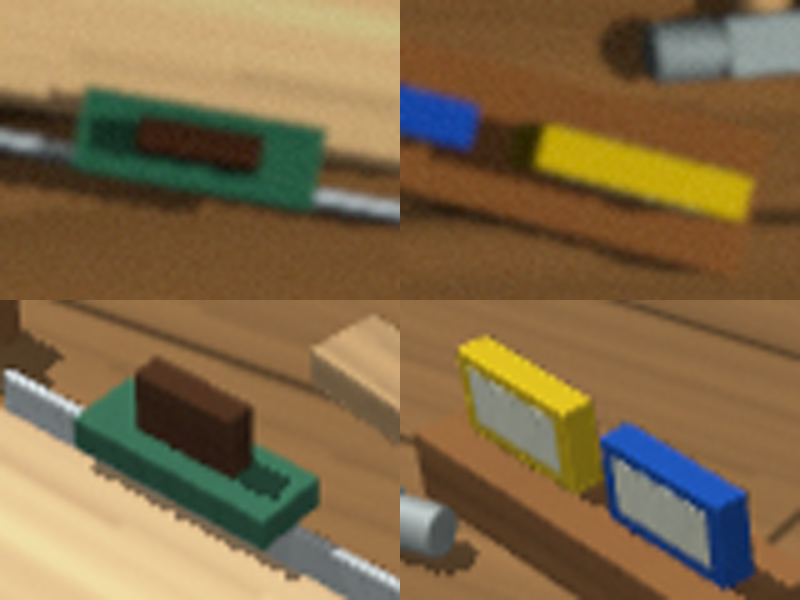

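The crops show clean faces. In the top view, cover corners are about (311,234), (359,241), (358,257) and (310,248), with yellow's top face from (481,300) to (530,319). In the scene view, yellow's top face is centred near (225,156) and the cover's near top corners are about (333,245) and (343,236). Now I'll measure with masks.

```bash
cat >h.py <<'E'
import cv2,numpy as np
from scipy.spatial.transform import Rotation as R
from plant import ctrl, workorder, probe_bus, read_camera
C={}
def cam(n):
    C[n]=read_camera(n); return cv2.cvtColor(C[n]["pixels"],cv2.COLOR_RGB2HSV)
def ray(n,p):
    c=C[n]; d=np.linalg.inv(c["camera_matrix"])@[p[0],p[1],1.]
    d=R.from_quat(c["orientation"]).apply(d); return np.array(c["xyz"]),d/np.linalg.norm(d)
def onz(n,p,z):
    o,d=ray(n,p); return o+d*(z-o[2])/d[2]
def tri(a,b,n1="top",n2="scene"):
    o1,d1=ray(n1,a);o2,d2=ray(n2,b)
    t=np.linalg.lstsq(np.c_[d1,-d2],o2-o1,rcond=None)[0]
    p,q=o1+t[0]*d1,o2+t[1]*d2; return (p+q)/2,np.linalg.norm(p-q)
def mask(h,lo,hi,box):
    m=cv2.inRange(h,np.array(lo),np.array(hi)); k=np.zeros_like(m); x0,y0,x1,y1=box; k[y0:y1,x0:x1]=m[y0:y1,x0:x1]
    n,l,s,c=cv2.connectedComponentsWithStats(k); i=1+np.argmax(s[1:,4]); return (l==i).astype(np.uint8),c[i],s[i,4]
def hull(m): return cv2.convexHull(max(cv2.findContours(m,0,1)[0],key=cv2.contourArea))
def quad(m):
    h=hull(m)
    for e in np.arange(.01,.2,.005):
        q=cv2.approxPolyDP(h,e*cv2.arcLength(h,True),True)
        if len(q)==4: return q[:,0,:].astype(float)
def diag(q):
    a,b,c,d=[np.r_[p,1] for p in q]; x=np.cross(np.cross(a,c),np.cross(b,d)); return x[:2]/x[2]
def rect(m,n,z):
    c,s,_=r=cv2.minAreaRect(hull(m)); b=cv2.boxPoints(r); w=np.array([onz(n,p,z) for p in b])
    e=[w[1]-w[0],w[2]-w[1]]; L=[np.linalg.norm(v) for v in e]; v=e[int(np.argmax(L))]
    return w.mean(0),np.degrees(np.arctan2(-v[0],v[1]))if v[1]>0 else np.degrees(np.arctan2(v[0],-v[1])),L,c
E
python3 - <<'E'
from h import *
np.set_printoptions(precision=4,suppress=True)
t=cam("top");s=cam("scene")
mt,ct,a=mask(t,(20,150,120),(35,255,255),(455,275,545,340)); print("top yellow",ct,a,rect(mt,"top",.084))
for v in(150,180,200):
  ms,cs,b=mask(s,(20,150,v),(35,255,255),(200,140,245,185)); print(v,cs,b,quad(ms).tolist(),tri(ct,cs))
mt,ct,a=mask(t,(60,80,20),(95,255,255),(295,215,375,275)); print("cover",rect(mt,"top",.083),quad(mt).tolist())
ms,cs,b=mask(s,(60,80,20),(95,255,255),(270,190,360,270)); print(b,hull(ms)[:,0].tolist())
bm,bc,ba=mask(t,(0,60,0),(14,255,90),(318,234,352,254)); print("bar",bc,ba,rect(bm,"top",.113))
for lo,hi in(((5,90,70),(20,255,255)),):
  mt,ct,a=mask(t,(5,60,100),(25,255,255),(140,262,245,345)); print("pad",ct,a,rect(mt,"top",.004),quad(mt).tolist())
print("hsv pad",t[300,190],t[300,130],s[272,483],s[330,420], "bar top/side", s[214,312],s[218,325],s[225,316],s[228,310])
E
```

```text
top yellow [503.6397 309.0439] 433 (array([ 0.4412, -0.3641,  0.084 ]), np.float64(-15.121842538190775), [np.float64(0.02005942326981448), np.float64(0.08485465136126973)], (503.5711975097656, 308.9599609375))
150 [224.1687 154.6386] 166 [[212.0, 149.0], [217.0, 147.0], [237.0, 160.0], [232.0, 163.0]] (array([ 0.441 , -0.3654,  0.0807]), np.float64(0.00038197597859644406))
180 [224.2086 154.482 ] 139 [[237.0, 159.0], [232.0, 162.0], [212.0, 149.0], [217.0, 147.0]] (array([ 0.441 , -0.3652,  0.0812]), np.float64(0.000326549536863))
200 [224.2656 154.5156] 128 [[212.0, 149.0], [218.0, 148.0], [236.0, 160.0], [232.0, 162.0]] (array([ 0.4409, -0.3652,  0.0811]), np.float64(0.00018629635263659865))
cover (array([ 0.5648, -0.0298,  0.083 ]), np.float64(-9.399099726602326), [np.float64(0.03198616841690011), np.float64(0.09772649667399957)], (334.1421813964844, 244.80731201171875)) [[312.0, 235.0], [357.0, 241.0], [357.0, 256.0], [310.0, 248.0]]
582 [[306, 216], [342, 235], [342, 241], [336, 246], [332, 249], [326, 246], [306, 235], [299, 231], [296, 229], [295, 228], [295, 224], [298, 221], [302, 218], [305, 216]]
bar [334.1311 243.6311] 122 (array([ 0.5643, -0.0299,  0.113 ]), np.float64(-8.980058855510778), [np.float64(0.011244107226557665), np.float64(0.04512190045541353)], (334.28375244140625, 243.79730224609375))
pad [191.8906 302.697 ] 8550 (array([0.4444, 0.2715, 0.004 ]), np.float64(0.5655974251492217), [np.float64(0.22381251837521834), np.float64(0.17350776074276475)], (192.0, 302.9999694824219)) [[244.0, 262.0], [244.0, 344.0], [140.0, 344.0], [140.0, 262.0]]
hsv pad [ 16 155 128] [ 15 164 120] [ 15 131 166] [ 15 134 150] bar top/side [ 13 155  82] [ 15 139 123] [  9 158  42] [ 75 117 111]
```

```bash
cat >>h.py <<'E'
def go(p,yaw,z=None):
    """tool-axis shift and turn from the measured pose to TCP p, tool y at yaw deg, pointing down"""
    s=probe_bus.get_state(); r=R.from_quat(s["tcp_rot"]); a=np.radians(yaw); y=np.array([np.cos(a),np.sin(a),0]); 
    T=R.from_matrix(np.c_[np.cross(y,[0,0,-1]),y,[0,0,-1]])
    print("go",np.round(r.inv().apply(np.array(p)-s["eef_pos"]),4),np.round((r.inv()*T).as_rotvec(),4))
E
python3 - <<'E'
from h import *
np.set_printoptions(precision=4,suppress=True)
t=cam("top");s=cam("scene")
P=[((309.6,247.2),(343.2,235.6)),((312.6,233),(332.6,244)),((359.6,240.6),(295.2,222.6))]
for a,b in P: print(tri(a,b))
def tex(n,box):
    g=cv2.cvtColor(C[n]["pixels"],cv2.COLOR_RGB2GRAY).astype(np.float32)
    d=abs(g-cv2.GaussianBlur(g,(0,0),2)); d=cv2.GaussianBlur(d,(0,0),1.5)
    x0,y0,x1,y1=box; k=d[y0:y1,x0:x1]; m=np.zeros(g.shape,np.uint8)
    th,b=cv2.threshold(cv2.normalize(k,None,0,255,cv2.NORM_MINMAX).astype(np.uint8),0,255,cv2.THRESH_OTSU)
    m[y0:y1,x0:x1]=b; m=cv2.morphologyEx(cv2.morphologyEx(m,cv2.MORPH_CLOSE,np.ones((7,7))),cv2.MORPH_OPEN,np.ones((11,11))); return m
mt=tex("top",(135,262,245,345)); ms=tex("scene",(425,236,545,308))
qt,qs=quad(mt),quad(ms); print(qt.tolist(),qs.tolist(),rect(mt,"top",.004)); print(diag(qt),diag(qs),tri(diag(qt),diag(qs)))
print(onz("top",diag(qt),.004),onz("scene",diag(qs),.004))
go((.5645,-.030,.17),-9.2)
f=lambda n,x,y:cv2.resize(C[n]["pixels"][y:y+75,x:x+100,::-1],(400,300),interpolation=cv2.INTER_CUBIC)
cv2.imwrite("pics/pad.png",np.hstack([f("top",140,267),f("scene",430,235)]))
E
```

```text
(array([0.5592, 0.0201, 0.0801]), np.float64(0.001985025612350744))
(array([0.5884, 0.0139, 0.0782]), np.float64(0.00048491070857963525))
(array([ 0.5735, -0.0804,  0.0822]), np.float64(0.000601004260411979))
[[229.0, 272.0], [233.0, 332.0], [153.0, 336.0], [151.0, 274.0]] [[440.0, 249.0], [496.0, 254.0], [528.0, 304.0], [433.0, 283.0]] (array([0.4421, 0.2724, 0.004 ]), np.float64(0.5848692021428662), [np.float64(0.14013299106640265), np.float64(0.17841002049162524)], (191.49996948242188, 303.9999694824219))
[192.1019 303.0721] [468.3583 266.7239] (array([0.4481, 0.2573, 0.0169]), np.float64(0.022240122459995047))
[0.4437 0.271  0.004 ] [0.4409 0.2454 0.004 ]
go [-0.5357 -0.4938  0.0612] [-0.0008  0.0004  1.3526]
```

View pics/pad.png

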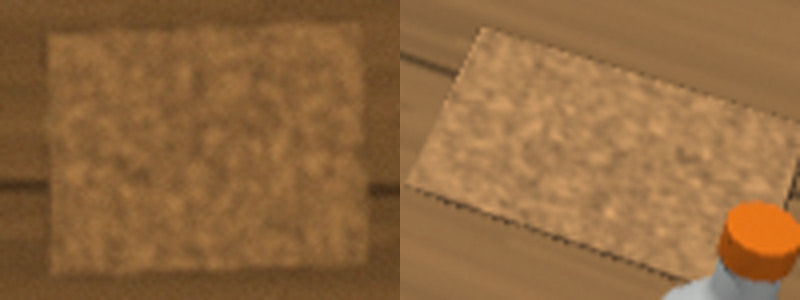

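The pad crop shows clean corners: top view (151.4,275.1), (229.6,272.4), (231.6,332.1), (152.1,334.9). In the scene view (449.6,241.4), (431.6,280.9) and (530.9,265.4) are visible, and the bottle hides the fourth. I'll triangulate these while moving to above the cover.

```bash
python3 - <<'E'
from h import *
np.set_printoptions(precision=4,suppress=True)
cam("top");cam("scene")
T=[(151.4,275.1),(229.6,272.4),(231.6,332.1),(152.1,334.9)]
w=[onz("top",p,.004) for p in T]; print(np.array(w),"c",np.mean(w,0))
e=w[0]-w[1]; e2=w[3]-w[2]; print([np.degrees(np.arctan2(-v[0],v[1])) for v in(e,e2)],np.linalg.norm(e),np.linalg.norm(w[0]-w[3]))
for a,b in((T[2],(449.6,241.4)),(T[3],(530.9,265.4)),(T[1],(431.6,280.9))): print(tri(a,b))
E
```

```text
[[0.5023 0.3603 0.004 ]
 [0.5098 0.1924 0.004 ]
 [0.3835 0.1852 0.004 ]
 [0.3755 0.3545 0.004 ]] c [0.4428 0.2731 0.004 ]
[np.float64(2.558103639297621), np.float64(2.708470119025203)] 0.16803949381371133 0.12696733648218736
(array([0.3833, 0.1856, 0.0016]), np.float64(5.052918503034311e-05))
(array([0.3757, 0.3538, 0.0048]), np.float64(0.001005102486862743))
(array([ 0.5098,  0.1939, -0.0014]), np.float64(0.0011193256622690185))
```

Call:
{"name": "jog_arm", "arguments": {
  "steps": [
    {"d": [-0.28,-0.25,0],"turn_vec": [0,0,0.7],"finger_gap": 1},
    {"d": [-0.5357,-0.4938,0.0],"turn_vec": [0,0,1.3526],"finger_gap": 1},
    {"d": [-0.5357,-0.4938,0.0],"turn_vec": [0,0,1.3526],"finger_gap": 1},
    {"d": [-0.5357,-0.4938,0.0],"turn_vec": [0,0,1.3526],"finger_gap": 1},
    {"d": [-0.5357,-0.4938,0.0],"turn_vec": [0,0,1.3526],"finger_gap": 1},
    {"d": [-0.5357,-0.4938,0.0],"turn_vec": [0,0,1.3526],"finger_gap": 1},
    {"d": [-0.5357,-0.4938,0.0],"turn_vec": [0,0,1.3526],"finger_gap": 1},
    {"d": [-0.5357,-0.4938,0.0],"turn_vec": [0,0,1.3526],"finger_gap": 0.6},
    {"d": [-0.5357,-0.4938,0.0],"turn_vec": [0,0,1.3526],"finger_gap": 0.6},
    {"d": [-0.5357,-0.4938,0.0],"turn_vec": [0,0,1.3526],"finger_gap": 0.6}
  ],
  "clamp_n": 30
}}

```text
time: 1.65
eef_pos: [0.5207, 0.0618, 0.2318]
tcp_rot: [0.762, 0.648, 0.001, 0.0]
contact_force: [1.1, 0.8, 0.9]
opening: 0.599
finger_force: 0.0
```

```bash
python3 - <<'E'
from h import *
go((.5645,-.030,.14),-9.2)
E
```

```text
go [-0.0836  0.0578  0.0918] [ 0.0012 -0.0003 -0.0002]
```

Call:
{"name": "jog_arm", "arguments": {
  "steps": [
    {"d": [-0.05,0.035,0.02],"finger_gap": 0.6},
    {"d": [-0.0836,0.0578,0.05],"finger_gap": 0.6},
    {"d": [-0.0836,0.0578,0.092],"finger_gap": 0.6},
    {"d": [-0.0836,0.0578,0.092],"finger_gap": 0.6},
    {"d": [-0.0836,0.0578,0.092],"finger_gap": 0.6}
  ]
}}

```text
time: 2.28
eef_pos: [0.5644, -0.0278, 0.1408]
tcp_rot: [0.761, 0.648, 0.001, 0.001]
contact_force: [0.8, 0.5, 0.7]
opening: 0.599
finger_force: 0.0
```

```bash
python3 - <<'E'
from h import *
go((.5645,-.030,.086),-9.2)
cam("top");cam("scene")
f=lambda n,x,y:cv2.resize(C[n]["pixels"][y:y+90,x:x+120,::-1],(400,300),interpolation=cv2.INTER_CUBIC)
cv2.imwrite("pics/ap.png",np.hstack([f("top",280,200),f("scene",260,150)]))
E
```

```text
go [-0.0021  0.0003  0.0548] [0.0018 0.0001 0.0005]
```

View pics/ap.png

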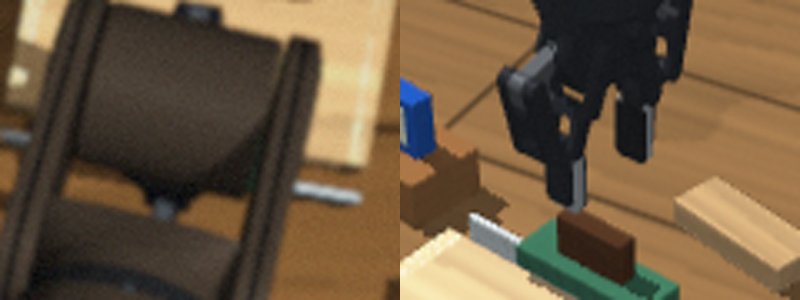

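The crop shows the open fingers, near (567,185) and (633,135) in it, on either side of the bar at (597,245). I'll descend and grip.

Call:
{"name": "jog_arm", "arguments": {
  "steps": [
    {"d": [-0.002,0,0.03],"finger_gap": 0.6},
    {"d": [-0.002,0,0.053],"finger_gap": 0.6},
    {"d": [-0.002,0,0.053],"finger_gap": 0.6},
    {"d": [-0.002,0,0.053],"finger_gap": 0.0},
    {"d": [-0.002,0,0.053],"finger_gap": 0.0},
    {"d": [-0.002,0,0.053],"finger_gap": 0},
    {"d": [-0.002,0,0.053],"finger_gap": 0},
    {"d": [-0.002,0,0.053],"finger_gap": 0},
    {"d": [-0.002,0,0.053],"finger_gap": 0},
    {"d": [-0.002,0,0.053],"finger_gap": 0}
  ],
  "clamp_n": 35
}}

```text
time: 3.62
eef_pos: [0.5656, -0.0304, 0.0886]
tcp_rot: [0.762, 0.648, 0.002, 0.002]
contact_force: [2.8, -0.4, 6.3]
opening: 0.156
finger_force: 38.8
```

Call:
{"name": "jog_arm", "arguments": {
  "steps": [
    {"d": [0,0,-0.006],"finger_gap": 0},
    {"d": [0,0,-0.015],"finger_gap": 0},
    {"d": [0,0,-0.03],"finger_gap": 0},
    {"d": [0,0,-0.07],"finger_gap": 0},
    {"d": [0,0,-0.11],"finger_gap": 0},
    {"d": [0,0,-0.11],"finger_gap": 0}
  ]
}}

```text
time: 4.38
eef_pos: [0.565, -0.0304, 0.2006]
tcp_rot: [0.761, 0.648, 0.002, 0.003]
contact_force: [-0.4, -0.1, -1.0]
opening: 0.152
finger_force: 37.9
```

```bash
python3 - <<'E'
from h import *
np.set_printoptions(precision=4,suppress=True)
t=cam("top");s=cam("scene")
go((.443,.273,.20),2.6)
f=lambda n,x,y:cv2.resize(C[n]["pixels"][y:y+120,x:x+160,::-1],(400,300),interpolation=cv2.INTER_CUBIC)
cv2.imwrite("pics/lift.png",np.hstack([f("top",270,190),f("scene",240,140)]))
E
```

```text
go [ 0.2798 -0.1664 -0.0039] [-0.0017 -0.0002 -0.2058]
```

View pics/lift.png

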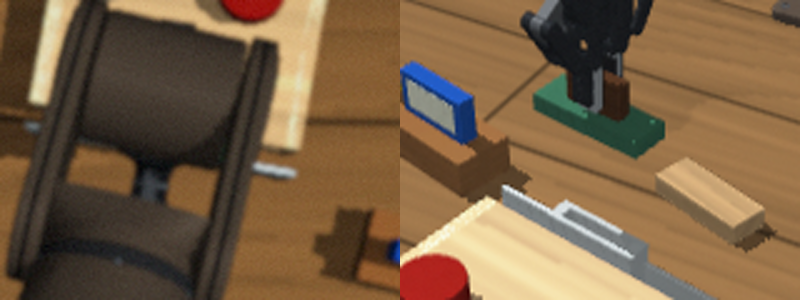

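The cover is lifted level in the gripper, and the slot is open in the scene crop at about (600,232). I'll carry it to the pad and take the slot measurement on the way.

Call:
{"name": "jog_arm", "arguments": {
  "steps": [
    {"d": [0.2798,-0.1664,0],"turn_vec": [0,0,-0.2058],"finger_gap": 0},
    {"d": [0.2798,-0.1664,0],"turn_vec": [0,0,-0.2058],"finger_gap": 0},
    {"d": [0.2798,-0.1664,0],"turn_vec": [0,0,-0.2058],"finger_gap": 0},
    {"d": [0.2798,-0.1664,0],"turn_vec": [0,0,-0.2058],"finger_gap": 0},
    {"d": [0.2798,-0.1664,0],"turn_vec": [0,0,-0.2058],"finger_gap": 0},
    {"d": [0.2798,-0.1664,0],"turn_vec": [0,0,-0.2058],"finger_gap": 0},
    {"d": [0.2798,-0.1664,0.03],"turn_vec": [0,0,-0.2058],"finger_gap": 0},
    {"d": [0.2798,-0.1664,0.06],"turn_vec": [0,0,-0.2058],"finger_gap": 0},
    {"d": [0.2798,-0.1664,0.06],"turn_vec": [0,0,-0.2058],"finger_gap": 0}
  ]
}}

```text
time: 5.6
eef_pos: [0.441, 0.2709, 0.1319]
tcp_rot: [0.691, 0.723, -0.005, -0.002]
contact_force: [-0.0, -0.8, -0.3]
opening: 0.159
finger_force: 37.7
```

```bash
python3 - <<'E'
from h import *
go((.443,.273,.0246),2.6)
cam("top");cam("scene")
f=lambda n,x,y:cv2.resize(C[n]["pixels"][y:y+54,x:x+72,::-1],(400,300),interpolation=cv2.INTER_CUBIC)
cv2.imwrite("pics/slot.png",np.hstack([f("top",300,217),f("scene",285,205)]))
np.savez("slotcam.npz",top=C["top"]["pixels"],scene=C["scene"]["pixels"])
E
```

```text
go [0.0024 0.0031 0.1073] [-0.0094  0.0035 -0.0009]
```

View pics/slot.png

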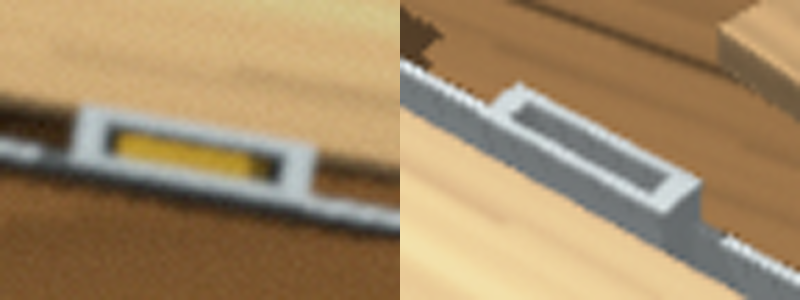

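The top-view crop shows the open rail with brass inside the slot, outer corners at crop (80,107), (317,147), (312,200), (73,160). In the scene view they are at (120,83), (301,183), (264,213), (90,108).

```bash
python3 - <<'E'
from h import *
np.set_printoptions(precision=4,suppress=True)
cam("top");cam("scene")
k=5.5556
T=[np.array(p)/k-.41+[300,217] for p in((80,107),(317,147),(312,200),(73,160))]
S=[np.array(p)/k-.41+[285,205] for p in((90,108),(120,83),(301,183),(264,213))]
# top order: +y+x, -y+x, -y-x, +y-x ; scene order: -y+x, -y-x, +y-x, +y+x
S=[S[3],S[0],S[1],S[2]]
w=np.array([onz("top",p,.078) for p in T]); print(w,w.mean(0),np.linalg.norm(w[0]-w[1]),np.linalg.norm(w[0]-w[3]))
for v in(w[0]-w[1],w[3]-w[2]): print(np.degrees(np.arctan2(-v[0],v[1])))
for a,b in zip(T,S): print(tri(a,b))
print("c",tri(diag(T),diag(S)))
z=np.load("slotcam.npz")["top"]; h=cv2.cvtColor(z,cv2.COLOR_RGB2HSV)
m,c,a=mask(h,(0,0,100),(179,60,255),(310,233,361,256)); m=m; print(a,rect(m,"top",.078))
b,bc,a=mask(h,(18,120,90),(32,255,255),(315,235,355,252)); print("brass",a,rect(b,"top",.060))
s=np.load("slotcam.npz")["scene"]; h=cv2.cvtColor(s,cv2.COLOR_RGB2HSV)
E
```

```text
[[ 0.5828  0.0108  0.078 ]
 [ 0.5691 -0.075   0.078 ]
 [ 0.5499 -0.0733  0.078 ]
 [ 0.5636  0.0131  0.078 ]] [ 0.5663 -0.0311  0.078 ] 0.08684957468631938 0.019401268701185578
-9.103452921412728
-8.991913740050748
(array([0.5832, 0.0105, 0.0754]), np.float64(0.0007249667374959089))
(array([ 0.568 , -0.0731,  0.0776]), np.float64(0.004349821932304773))
(array([ 0.5491, -0.0717,  0.0763]), np.float64(0.0037086581375874975))
(array([0.5636, 0.0135, 0.0756]), np.float64(0.0007170345900832209))
c (array([ 0.5664, -0.0314,  0.0778]), np.float64(0.00028654352581012694))
406 (array([ 0.565 , -0.0345,  0.078 ]), np.float64(-10.536862494380498), [np.float64(0.025012358168297416), np.float64(0.10037898479521365)], (336.4940490722656, 244.88771057128906))
brass 101 (array([ 0.5671, -0.0296,  0.06  ]), np.float64(-9.819584908516402), [np.float64(0.0076864123177262265), np.float64(0.0546828822711869)], (333.9920349121094, 244.5439910888672))
```

Call:
{"name": "jog_arm", "arguments": {
  "steps": [
    {"d": [0.0024,0.0031,0.04],"finger_gap": 0},
    {"d": [0.0024,0.0031,0.08],"finger_gap": 0},
    {"d": [0.0024,0.0031,0.095],"finger_gap": 0},
    {"d": [0.0024,0.0031,0.1],"finger_gap": 0},
    {"d": [0.0024,0.0031,0.1],"finger_gap": 0}
  ]
}}

```text
time: 6.42
eef_pos: [0.448, 0.2757, 0.0377]
tcp_rot: [0.691, 0.723, 0.001, 0.001]
contact_force: [0.0, -0.5, -1.1]
opening: 0.157
finger_force: 37.8
```

```bash
python3 - <<'E'
from h import *
go((.443,.273,.0246),2.6)
E
```

```text
go [-0.0025 -0.0052  0.013 ] [ 0.0023 -0.0007 -0.0002]
```

Call:
{"name": "jog_arm", "arguments": {
  "steps": [
    {"d": [-0.0025,-0.0052,0.002],"finger_gap": 0},
    {"d": [-0.0025,-0.0052,0.007],"finger_gap": 0},
    {"d": [-0.0025,-0.0052,0.01],"finger_gap": 0},
    {"d": [-0.0025,-0.0052,0.011],"finger_gap": 0},
    {"d": [-0.0025,-0.0052,0.011],"finger_gap": 0}
  ]
}}

```text
time: 7.05
eef_pos: [0.4418, 0.2726, 0.0252]
tcp_rot: [0.691, 0.723, -0.0, -0.0]
contact_force: [-0.4, -0.6, -0.5]
opening: 0.159
finger_force: 37.8
```

```bash
python3 - <<'E'
from h import *
go((.443,.273,.0246),2.6)
E
```

```text
go [0.0004 0.0012 0.0006] [-0.0002  0.0001 -0.0002]
```

Call:
{"name": "jog_arm", "arguments": {
  "steps": [
    {"d": [0,0.001,0.001],"finger_gap": 0},
    {"d": [0,0.001,0.002],"finger_gap": 0},
    {"d": [0,0.001,0.002],"finger_gap": 0}
  ]
}}

```text
time: 7.42
eef_pos: [0.4429, 0.2727, 0.0245]
tcp_rot: [0.691, 0.723, -0.001, -0.0]
contact_force: [-3.3, -0.8, 6.4]
opening: 0.156
finger_force: 38.9
```

Contact with the pad, 6 N up. I'll release the cover and rise.

Call:
{"name": "jog_arm", "arguments": {
  "steps": [
    {"finger_gap": 0.5},
    {"finger_gap": 0.5},
    {"finger_gap": 0.5},
    {"finger_gap": 0.5},
    {"d": [0,0,-0.02],"finger_gap": 0.5},
    {"d": [0,0,-0.07],"finger_gap": 0.5},
    {"d": [0,0,-0.13],"finger_gap": 0.5},
    {"d": [0,0,-0.17],"finger_gap": 0.5},
    {"d": [0,0,-0.175],"finger_gap": 0.5},
    {"d": [0,0,-0.175],"finger_gap": 0.5}
  ]
}}

```text
time: 8.68
eef_pos: [0.4425, 0.2725, 0.1978]
tcp_rot: [0.691, 0.723, -0.0, -0.0]
contact_force: [-0.5, 0.4, 0.7]
opening: 0.501
finger_force: 0.0
```

```bash
python3 - <<'E'
from h import *
go((.441,-.3645,.20),-15.1)
E
```

```text
go [-0.6363 -0.0302 -0.0021] [-5.000e-04  3.000e-04  3.086e-01]
```

Call:
{"name": "jog_arm", "arguments": {
  "steps": [
    {"d": [-0.3,0.05,0],"turn_vec": [0,0,0.15],"finger_gap": 0.5},
    {"d": [-0.3,0.05,0],"turn_vec": [0,0,0.15],"finger_gap": 0.5},
    {"d": [-0.3,0.05,0],"turn_vec": [0,0,0.15],"finger_gap": 0.5},
    {"d": [-0.3,0.05,0],"turn_vec": [0,0,0.15],"finger_gap": 0.5},
    {"d": [-0.3,0.05,0],"turn_vec": [0,0,0.15],"finger_gap": 0.5},
    {"d": [-0.6363,-0.0302,0],"turn_vec": [0,0,0.3086],"finger_gap": 0.5},
    {"d": [-0.6363,-0.0302,0],"turn_vec": [0,0,0.3086],"finger_gap": 0.5},
    {"d": [-0.6363,-0.0302,0],"turn_vec": [0,0,0.3086],"finger_gap": 0.5},
    {"d": [-0.6363,-0.0302,0],"turn_vec": [0,0,0.3086],"finger_gap": 0.5},
    {"d": [-0.6363,-0.0302,0],"turn_vec": [0,0,0.3086],"finger_gap": 0.5}
  ]
}}

```text
time: 9.93
eef_pos: [0.4459, -0.3327, 0.1954]
tcp_rot: [0.794, 0.608, -0.0, -0.002]
contact_force: [0.5, 0.2, -0.2]
opening: 0.501
finger_force: 0.0
```

Call:
{"name": "jog_arm", "arguments": {
  "steps": [
    {"finger_gap": 0.5},
    {"finger_gap": 0.5}
  ]
}}

```text
time: 10.18
eef_pos: [0.4467, -0.3307, 0.1959]
tcp_rot: [0.794, 0.608, -0.0, -0.002]
contact_force: [0.4, 0.5, -0.4]
opening: 0.504
finger_force: 0.0
```

```bash
python3 - <<'E'
from h import *
np.set_printoptions(precision=4,suppress=True)
t=cam("top");s=cam("scene")
go((.441,-.3645,.12),-15.1)
mt,ct,a=mask(t,(60,80,20),(95,255,255),(140,260,245,345)); print("cover",rect(mt,"top",.019))
f=lambda n,x,y:cv2.resize(C[n]["pixels"][y:y+90,x:x+120,::-1],(400,300),interpolation=cv2.INTER_CUBIC)
cv2.imwrite("pics/yel.png",np.vstack([np.hstack([f("top",140,255),f("top",430,250)]),np.hstack([f("scene",420,225),f("scene",180,110)])]))
E
```

```text
go [-0.0351  0.0028  0.0769] [-0.0022 -0.0017  0.0016]
cover (array([0.4423, 0.272 , 0.019 ]), np.float64(2.743405162000367), [np.float64(0.09800776829183663), np.float64(0.030454586144450638)], (189.92262268066406, 303.9102478027344))
```

View pics/yel.png

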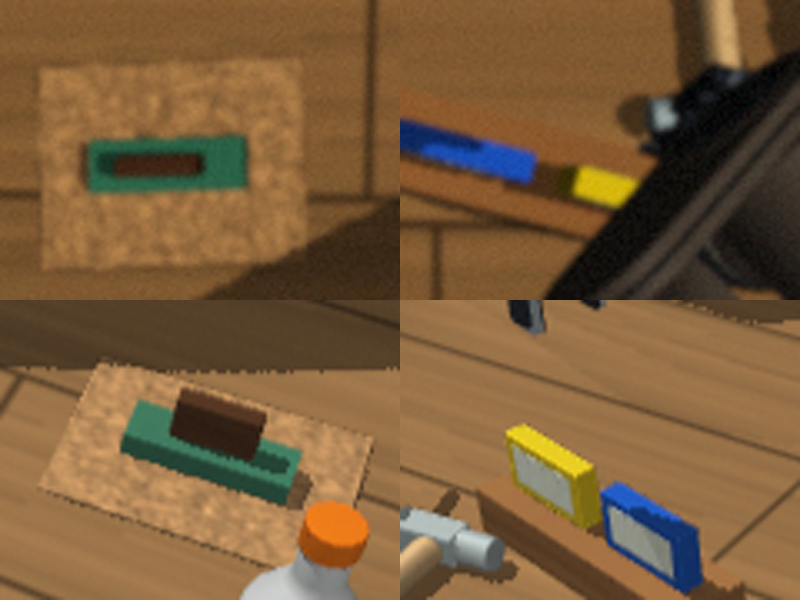

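The cover sits upright in the pad's middle, at (0.442,0.272) against the pad centre (0.443,0.273). The gripper is still about 3.5 cm short of yellow, which the crop shows at (555,475), so I'll correct and descend.

Call:
{"name": "jog_arm", "arguments": {
  "steps": [
    {"d": [-0.0351,0.0028,0.02],"finger_gap": 0.45},
    {"d": [-0.0351,0.0028,0.07],"finger_gap": 0.45},
    {"d": [-0.0351,0.0028,0.077],"finger_gap": 0.45},
    {"d": [-0.0351,0.0028,0.077],"finger_gap": 0.45},
    {"d": [-0.0351,0.0028,0.077],"finger_gap": 0.45}
  ]
}}

```text
time: 10.9
eef_pos: [0.4425, -0.3668, 0.1237]
tcp_rot: [0.793, 0.609, 0.0, 0.002]
contact_force: [-0.1, -0.3, 0.2]
opening: 0.448
finger_force: 0.0
```

```bash
python3 - <<'E'
from h import *
go((.441,-.3645,.046),-15.1)
E
```

```text
go [ 0.002  -0.0023  0.0777] [0.0032 0.0022 0.0013]
```

Call:
{"name": "jog_arm", "arguments": {
  "steps": [
    {"d": [0.002,-0.0015,0.02],"finger_gap": 0.45},
    {"d": [0.002,-0.0015,0.05],"finger_gap": 0.45},
    {"d": [0.002,-0.0015,0.07],"finger_gap": 0.45},
    {"d": [0.002,-0.0015,0.075],"finger_gap": 0.45},
    {"d": [0.002,-0.0015,0.075],"finger_gap": 0.45}
  ]
}}

```text
time: 11.52
eef_pos: [0.4406, -0.3644, 0.0469]
tcp_rot: [0.794, 0.608, 0.0, 0.0]
contact_force: [-1.0, -1.2, 0.5]
opening: 0.451
finger_force: 0.0
```

```bash
python3 - <<'E'
from h import *
go((.441,-.3645,.046),-15.1)
E
```

```text
go [0.     0.0004 0.0009] [0.0007 0.0005 0.0002]
```

Call:
{"name": "jog_arm", "arguments": {
  "steps": [
    {"finger_gap": 0},
    {"finger_gap": 0},
    {"finger_gap": 0},
    {"finger_gap": 0},
    {"finger_gap": 0},
    {"finger_gap": 0}
  ],
  "clamp_n": 60
}}

```text
time: 12.28
eef_pos: [0.4411, -0.365, 0.0478]
tcp_rot: [0.794, 0.608, 0.0, 0.001]
contact_force: [0.1, 1.2, 5.3]
opening: 0.204
finger_force: 59.2
```

Call:
{"name": "jog_arm", "arguments": {
  "steps": [
    {"d": [0,0,-0.005],"finger_gap": 0},
    {"d": [0,0,-0.015],"finger_gap": 0},
    {"d": [0,0,-0.04],"finger_gap": 0},
    {"d": [0,0,-0.08],"finger_gap": 0},
    {"d": [0,0,-0.12],"finger_gap": 0},
    {"d": [0,0,-0.12],"finger_gap": 0},
    {"d": [0,0,-0.12],"finger_gap": 0}
  ]
}}

```text
time: 13.15
eef_pos: [0.4393, -0.363, 0.1646]
tcp_rot: [0.794, 0.608, -0.0, -0.002]
contact_force: [-0.5, 0.0, -2.5]
opening: 0.202
finger_force: 60.2
```

```bash
python3 - <<'E'
from h import *
np.set_printoptions(precision=4,suppress=True)
go((.566,-.0307,.16),-9.1)
E
```

```text
go [0.3539 0.0358 0.0052] [-0.0029 -0.002  -0.1046]
```

Call:
{"name": "jog_arm", "arguments": {
  "steps": [
    {"d": [0.3539,0.0358,0],"turn_vec": [0,0,-0.1046],"finger_gap": 0},
    {"d": [0.3539,0.0358,0],"turn_vec": [0,0,-0.1046],"finger_gap": 0},
    {"d": [0.3539,0.0358,0],"turn_vec": [0,0,-0.1046],"finger_gap": 0},
    {"d": [0.3539,0.0358,0],"turn_vec": [0,0,-0.1046],"finger_gap": 0},
    {"d": [0.3539,0.0358,0],"turn_vec": [0,0,-0.1046],"finger_gap": 0},
    {"d": [0.3539,0.0358,0],"turn_vec": [0,0,-0.1046],"finger_gap": 0},
    {"d": [0.3539,0.0358,0],"turn_vec": [0,0,-0.1046],"finger_gap": 0},
    {"d": [0.3539,0.0358,0],"turn_vec": [0,0,-0.1046],"finger_gap": 0},
    {"d": [0.3539,0.0358,0],"turn_vec": [0,0,-0.1046],"finger_gap": 0}
  ]
}}

```text
time: 14.28
eef_pos: [0.5662, -0.0327, 0.1653]
tcp_rot: [0.761, 0.648, -0.001, -0.001]
contact_force: [0.1, -0.4, -1.4]
opening: 0.198
finger_force: 60.2
```

```bash
python3 - <<'E'
from h import *
np.set_printoptions(precision=4,suppress=True)
go((.566,-.0307,.125),-9.1)
E
```

```text
go [ 0.002  -0.0004  0.0403] [-0.002   0.0001 -0.0016]
```

Call:
{"name": "jog_arm", "arguments": {
  "steps": [
    {"d": [0.002,0,0.02],"finger_gap": 0},
    {"d": [0.002,0,0.038],"finger_gap": 0},
    {"d": [0.002,0,0.042],"finger_gap": 0},
    {"d": [0.002,0,0.042],"finger_gap": 0},
    {"d": [0.002,0,0.042],"finger_gap": 0}
  ]
}}

```text
time: 14.9
eef_pos: [0.5678, -0.0298, 0.1249]
tcp_rot: [0.761, 0.649, 0.0, 0.0]
contact_force: [-0.3, 0.5, -0.8]
opening: 0.202
finger_force: 60.2
```

```bash
python3 - <<'E'
from h import *
np.set_printoptions(precision=4,suppress=True)
cam("top");cam("scene")
go((.566,-.0307,.11),-9.1)
f=lambda n,x,y:cv2.resize(C[n]["pixels"][y:y+90,x:x+120,::-1],(800,600),interpolation=cv2.INTER_CUBIC)
cv2.imwrite("pics/ins.png",f("scene",265,165))
E
```

```text
go [-0.0012 -0.0017  0.0151] [0.0015 0.0001 0.0001]
```

View pics/ins.png

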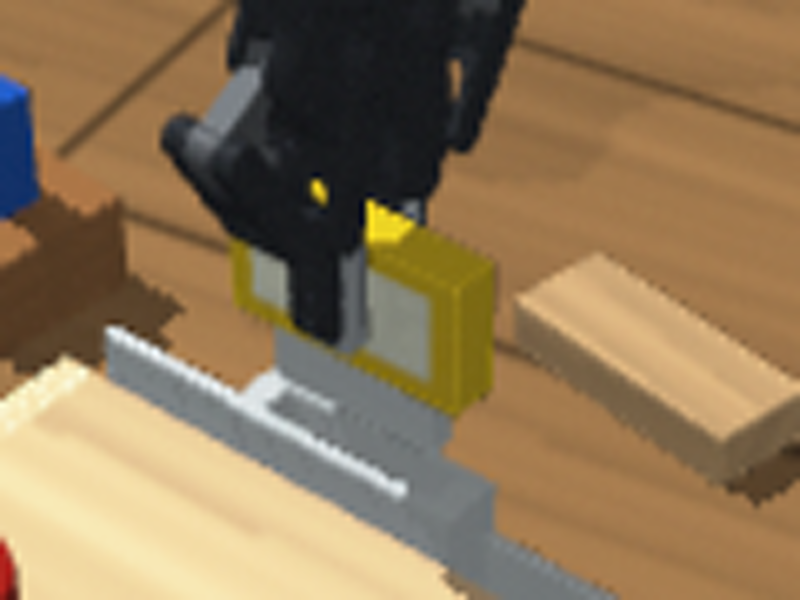

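The gripper holds the tongue just above the slot, at picture (360,390), upright and lined up with the rail. I'll ease in while watching the force.

Call:
{"name": "jog_arm", "arguments": {
  "steps": [
    {"d": [-0.0012,-0.0015,0.003],"finger_gap": 0},
    {"d": [-0.0012,-0.0015,0.008],"finger_gap": 0},
    {"d": [-0.0012,-0.0015,0.012],"finger_gap": 0},
    {"d": [-0.0012,-0.0015,0.014],"finger_gap": 0},
    {"d": [-0.0012,-0.0015,0.014],"finger_gap": 0}
  ]
}}

```text
time: 15.62
eef_pos: [0.5657, -0.0307, 0.1102]
tcp_rot: [0.761, 0.649, 0.0, 0.0]
contact_force: [0.5, -0.2, -0.9]
opening: 0.203
finger_force: 60.3
```

```bash
python3 - <<'E'
from h import *
go((.566,-.0307,.1),-9.1)
E
```

```text
go [0.     0.0003 0.0102] [ 0.0001 -0.      0.    ]
```

Call:
{"name": "jog_arm", "arguments": {
  "steps": [
    {"d": [0,0,0.004],"finger_gap": 0},
    {"d": [0,0,0.008],"finger_gap": 0},
    {"d": [0,0,0.012],"finger_gap": 0},
    {"d": [0,0,0.012],"finger_gap": 0}
  ]
}}

```text
time: 16.12
eef_pos: [0.5658, -0.0307, 0.0979]
tcp_rot: [0.761, 0.649, 0.0, 0.0]
contact_force: [1.8, 0.0, -1.8]
opening: 0.203
finger_force: 60.2
```

Call:
{"name": "jog_arm", "arguments": {
  "steps": [
    {"d": [0,0,0.003],"finger_gap": 0},
    {"d": [0,0,0.006],"finger_gap": 0},
    {"d": [0,0,0.006],"finger_gap": 0}
  ]
}}

```text
time: 16.5
eef_pos: [0.5659, -0.0307, 0.093]
tcp_rot: [0.761, 0.649, 0.0, 0.0]
contact_force: [-0.7, -0.0, 3.6]
opening: 0.202
finger_force: 60.9
```

Call:
{"name": "jog_arm", "arguments": {
  "steps": [
    {"d": [0,0,0.002],"finger_gap": 0},
    {"d": [0,0,0.004],"finger_gap": 0},
    {"d": [0,0,0.004],"finger_gap": 0}
  ]
}}

```text
time: 16.88
eef_pos: [0.5659, -0.0307, 0.0892]
tcp_rot: [0.761, 0.649, 0.0, 0.0]
contact_force: [-2.2, -0.2, 5.9]
opening: 0.205
finger_force: 61.4
```

Call:
{"name": "jog_arm", "arguments": {
  "steps": [
    {"d": [0,0,0.001],"finger_gap": 0},
    {"d": [0,0,0.001],"finger_gap": 0},
    {"d": [0,0,0.001],"finger_gap": 0}
  ]
}}

```text
time: 17.25
eef_pos: [0.5659, -0.0307, 0.0885]
tcp_rot: [0.761, 0.649, 0.0, 0.0]
contact_force: [-2.1, 0.5, 7.0]
opening: 0.202
finger_force: 61.3
```

Call:
{"name": "jog_arm", "arguments": {
  "steps": [
    {"d": [0,0,0.001],"finger_gap": 0},
    {"d": [0,0,0.001],"finger_gap": 0},
    {"d": [0,0,0.001],"finger_gap": 0}
  ]
}}

```text
time: 17.62
eef_pos: [0.566, -0.0307, 0.0878]
tcp_rot: [0.761, 0.649, 0.0, 0.0]
contact_force: [-1.5, 1.6, 10.0]
opening: 0.202
finger_force: 61.8
```

Call:
{"name": "jog_arm", "arguments": {
  "steps": [
    {"d": [0,0,0.001],"finger_gap": 0},
    {"d": [0,0,0.001],"finger_gap": 0},
    {"d": [0,0,0.001],"finger_gap": 0}
  ]
}}

```text
time: 18.0
eef_pos: [0.566, -0.0307, 0.0877]
tcp_rot: [0.761, 0.649, -0.0, 0.0]
contact_force: [-4.4, 1.7, 12.6]
opening: 0.205
finger_force: 62.3
```

Call:
{"name": "jog_arm", "arguments": {
  "steps": [
    {"d": [0,0,0.001],"finger_gap": 0},
    {"d": [0,0,0.001],"finger_gap": 0},
    {"d": [0,0,0.001],"finger_gap": 0}
  ]
}}

```text
time: 18.38
eef_pos: [0.566, -0.0307, 0.0877]
tcp_rot: [0.761, 0.649, -0.0, -0.0]
contact_force: [-7.6, 0.6, 18.0]
opening: 0.202
finger_force: 63.1
```

The TCP has stopped at 0.0877 (0.0878 predicted) while the force climbs, so the shoulders are on the lip. One last look to confirm.

```bash
python3 - <<'E'
from h import *
cam("top");cam("scene")
f=lambda n,x,y,w,h:cv2.resize(C[n]["pixels"][y:y+h,x:x+w,::-1],(400,600),interpolation=cv2.INTER_CUBIC)
cv2.imwrite("pics/end.png",np.hstack([f("scene",280,170,80,120),cv2.resize(C["scene"]["pixels"][100:400,180:560,::-1],(400,600))]))
s=probe_bus.get_state();print(s["time"],s["eef_pos"],s["contact_force"],s["wrist_torque"],R.from_quat(s["tcp_rot"]).as_matrix()[2])
E
```

```text
18.475 [ 0.56602024 -0.03068209  0.08772629] [-7.88270832  0.8816019  17.56128242] [ 0.16100144  1.35574692 -0.0643436 ] [-3.42306793e-04 -6.51281523e-04 -9.99999729e-01]
```

View pics/end.png

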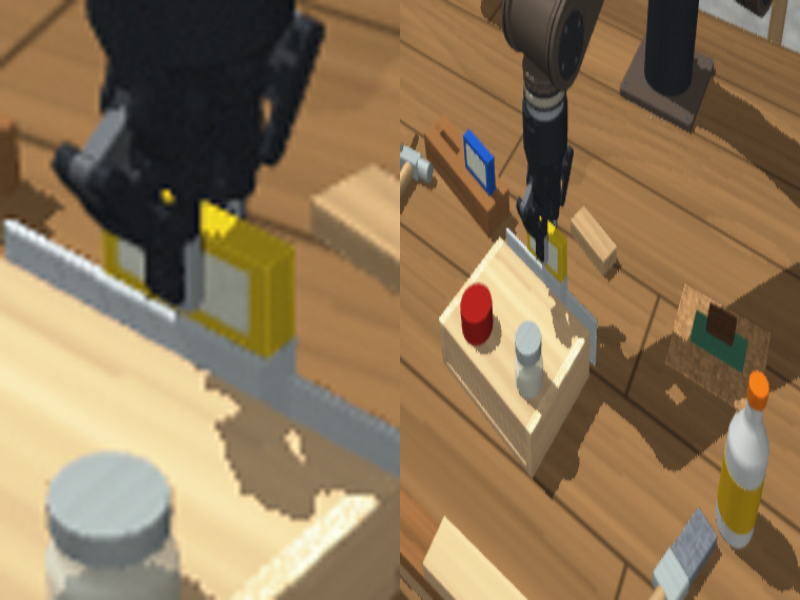

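The frame sits flush on the rail with no gap, at left-half picture (270,350). The cover is on the pad, blue is in its stand, and nothing else has been disturbed, so I'm handing in.

```bash
python3 -c "
from plant import ctrl, workorder, probe_bus, read_camera
print(workorder.sign_off())"
```

```text
the job is handed in; nothing more can be done
None
```

I handed the job in at about 18.5 s: the green cover is right way up, within about 2 mm of the pad's middle, and the yellow holder is flush on the lip, still gripped and pressed home with about 18 N.

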